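# Vent a degassing chamber and tip its counterweighted lid open

### The arm

A 6-joint arm with a two-finger parallel gripper is mounted at the origin on the work surface. World frame = base frame: x ahead of the robot, y to its left, z up, the work surface at z = 0. Lengths are in m, angles in rad, forces in N, time in s.
With the tool pointing down it reaches from about 0.375 to 0.825 m from the base axis. Payload 5.5 kg.
Tool frame: the origin (TCP) lies between the finger pads; the fingertips stand 22 mm ahead of it and the grasp point (between the pads) lies 3 mm ahead of it; z points along the fingers, y is the direction in which the jaws open and shut (so a half turn about z gives the same grasp; the last joint's range is limited). The gripper opens to 85 mm and grips with 20 to 120 N. Pads are 22 mm wide; open, the fingers measure 114 mm over their backs; the gripper's body (76 mm by 85 mm) begins 54 mm behind the grasp point. The pads swing forward as they close: fully open they stand 13 mm farther back than shut.
Start: joints at [0, 0.314, -0.047, 1.21, 0, 1.571], TCP at [0.6, -0, 0.253] pointing down, gripper open.
Joint ranges: [-2.67, 2.67], [-0.69, 1.73], [-1.03, 1.25], [-2.08, 2.16], [-1.42, 1.45], [-3.14, 3.14]. Speed limits (rad/s): [2.39, 2.39, 3.01, 3.14, 3.14, 3.14].

### API

Orientations are given as a rotation vector (axis times angle).
In Python, from station import ctrl gives the robot as it stands.
- The arm moves only by the shell command python3 -m pendant 'ROWS' [OPENING] [FORCE]. ROWS is JSON, a list of rows, each a list of 4 numbers: the shift along the tool's x, y, z in cm, then the turn about the tool's z in rad. A call has exactly 5 rows; each row shifts and turns the commanded pose from where the row before left it, along the tool's axes as they then stand; what a row does not reach is not made up. A row lasts 1/12 s, in which the tool goes at most 41.7 mm and 7.16 degrees, less where a joint would pass 70% of its speed; a pose out of reach is approached as far as the arm can. A call is refused whole if a number of a shift passes 4.17 or a number of a turn 0.125, either way. A call with a gripper value outside its range is refused whole. OPENING is the closure, from -1 (fully open) to 1 (shut), so that 0 is half open, set as the call begins (- or left out, the last holds). The fingers move at their own pace and stop on an object; FORCE is the grip in N (left out, the last holds). Time passes only in rows, so rows that do not move let the fingers close, or fill a call up. It gives the time, the measured TCP pose, the force and the opening at its end, in the units of the state.
- ctrl.get_obs(): the state, without advancing time (a new reading comes with each control period).
- ctrl.capture(name): name is "scene" or "side" or "wrist"; returns the picture (480x640x3 uint8, blue, green, red); there is no depth.
- ctrl.camera_info(name): a dict with "fx", "fy", "cx", "cy" (pixels), "position" and "orientation" of the camera in the world. Camera axes: x right, y up, looking along -z (the intrinsics and any distortion apply to the point x, -y, -z); pixel columns grow to the right and rows downward; lengths in m; the calibration is good to about 2 mm. A picture is of the moment at which its call begins: read the wrist's pose just before it. camera_info takes no time and is no camera call; for the wrist camera it gives the pose at the moment of the call.
- ctrl.job_done(): hands the job in, once; it reports no verdict.
Trained networks look in the newest picture that a camera, given by its name, has taken for a name from the list of things; names that differ only in an ending like _2 or _b are one class to them, and where a whole thing is asked for, a point or a joint stands for the part that bears it (a point fixed in the world has none). Each returns a list of dicts, best first, with "score" (0 to 1); they miss things now and then, are a little off and sometimes report something else, mostly with a low value. They report only what shows in the picture. A call takes as long as a camera call.
- ctrl.boxes_of(label, camera): "xy" ([column, row] in pixels, amid what is visible of it).
The state is a dict: "clock": time; "q": joint angles; "joint_velocities": joint speeds; "tau": joint torques, N m; "position": TCP position; "ee_rot": TCP orientation; "contact_force": force on the tool from outside, world axes, zero at the start; "torque": the same for the moment, N m; "opening": finger opening in m.
Only numpy, scipy, OpenCV 4.12 (cv2) and the standard library are available. Lean on these libraries where they do the work, as an engineer would, in place of code of your own. Each camera call takes 0.05 s, during which the arm holds its last target.

### The job

The degassing chamber is still under vacuum: push the lever of its vent valve (the valve whose pipe ends in the short open silencer) round until it lies in line with its pipe, and only then push the lid up by its bar handle, past the balance point, so that the counterweight carries it over and it stays open by itself. Push with shut fingertips or the outside of the fingers without taking hold of the lever or the handle, bring the lid up steadily without throwing it or letting it drop back, and leave the pump valve shut and everything else on the bench where it stands.

Things in the scene. Friction and masses are not known exactly. Their poses are not given: they have to be found in the camera images.
- chamber: Degassing chamber, fixed to the bench: round steel pot, 200 mm over its rim, on a grey plate, under a clear lid. Origin: pot's centre at bench level; x points from the lid's handle to its hinge, y to the vent valve's side, z up. The lid disc, 200 mm across, lies 95 to 113 mm above the bench, its arms reach 129 mm. Gauge (50 mm dial) at the front on the -y side, up to 75 mm high.
- lid (a joint): Lid angle (rad): 0 shut, grows as the handle goes up and back; 1.48 open at its stop. Hinge axis: level, parallel to the chamber's y, 110 mm from the pot's centre to +x, 121 mm above the bench. Below the balance point (varies, 0.45 to 0.80) it falls shut when let go; beyond it the weight carries it on to 1.48 in 1 to 2 s, at up to 2 rad/s. It takes 2 to 3 N at the handle, less towards balance.
- lid_handle (a point): Centre of the lid's bar handle, round, black, 16 mm thick, 130 mm long, parallel to the chamber's y. Shut: 132 mm from the pot's centre to -x, 148 mm above the bench, 24 mm clear of the lid's edge; 242 mm before and 27 mm above the hinge. Two flat arms meet it 34 mm either side of the middle; 60 mm between them is free underneath. Axes turn with the lid (shut: as the chamber's).
- vent_valve (a joint): Vent valve lever (rad): 0 shut (square to its pipe, pointing to the chamber's -x), 1.57 open (in line with its pipe, pointing to +y, away from the pot), at its stop. Turns level, clockwise from above. Stiff, 2 to 3 N at the grip; stays where left. The valve's pipe runs level 60 mm above the bench and ends in a short copper-coloured silencer.
- vent_stem (a point): The vent lever's turning axis, 142 mm from the pot's centre to the chamber's +y, 100 mm above the bench.
- vent_grip (a point): Middle of the vent lever's black sleeve, 52 mm out from the turning axis, 101 mm above the bench. The sleeve is 14 mm wide, 10 mm high and reaches from 24 to 80 mm out. The point's axes turn with the lever: -x runs out along it.
- pump_valve (a joint): Lever (rad) of the pump valve, the same shape, on the chamber's -y side, whose pipe bends down into the bench. 0 shut (pointing to the chamber's -x); grows as it opens towards -y. It is shut and stays shut.
- mix_cup: Bystander: plain white open mixing cup, 80 mm across, 85 mm high. Origin: centre of its underside.
- tape_roll: Bystander: pale open ring of packing tape, 84 mm across, 48 mm high. Origin: centre of its underside.
- spatula: Bystander: flat spatula with a wooden handle, 200 mm long, lying down. Origin: about the middle of its length.
- cast_knob_a: Bystander: cast knob standing on its foot, white head 54 mm across, 60 mm high. Origin: centre of its underside.
- cast_knob_b: Bystander: cast knob standing on its foot, black head 54 mm across, 60 mm high. Origin: centre of its underside.
- pigment_jar: Bystander: small closed jar, 52 mm across, 62 mm high. Origin: centre of its underside.
- mould_half: Bystander: grey open mould half, 100 x 75 mm, 40 mm high. Origin: centre of its underside.

How it is judged:
By the outcome, as a careful person would: the job done as asked, in the order asked, and still so for the second after the job is handed in, with the robot touching nothing.
It also fails if it takes over 54 s, if anything falls off the work surface, if the arm or the gripper's body presses on something with over 40 N, if the wrist force passes 120 N, or if a joint passes its speed limit or range.

## Working session

There is one attempt and no reset: what is moved stays moved. The work goes in short steps, Python scripts to look and compute and a shell command to move; the robot and the scene stay as the last step left them, time stands still between calls to the robot, and variables do not carry over. Pictures are saved under pics/ and viewed, and the job is handed in when it is done.

```bash
ls; mkdir -p pics
python3 - <<'E'
from station import ctrl
import cv2
for n in ("scene","side","wrist"):
    print(n,ctrl.camera_info(n))
    cv2.imwrite(f"pics/{n}0.png",ctrl.capture(n))
print(ctrl.get_obs())
for n in ("scene","side"):
  for l in ("chamber","lid_handle","vent_valve","vent_stem","vent_grip","pump_valve"):
    print(n,l,[(d["xy"],round(d["score"],2)) for d in ctrl.boxes_of(l,n)][:3])
E
```

```text
pics
scene {'fx': 583.8418174772471, 'fy': 583.8418174772471, 'cx': 310.70534257340177, 'cy': 237.75394993024534, 'position': array([1.2236665 , 0.06937801, 0.95770452]), 'orientation': array([0.49074593, 0.57827342, 1.69632712])}
side {'fx': 455.99774029751757, 'fy': 455.99774029751757, 'cx': 316.53938267069645, 'cy': 237.32595192313684, 'position': array([0.21751954, 0.48218976, 0.78782581]), 'orientation': array([ 0.29651221, -0.97242574, -2.35985247])}
wrist {'fx': 390.03445387045366, 'fy': 390.03445387045366, 'cx': 322.0855405406574, 'cy': 239.2061740800785, 'position': array([0.60079835, 0.07986602, 0.37251724]), 'orientation': array([-0.31506416,  0.00147882,  0.00041964])}
{'clock': 0.15, 'q': array([ 2.03630703e-05,  3.14054971e-01, -4.78636034e-02,  1.21022488e+00,
        4.40840533e-05,  1.57078608e+00]), 'joint_velocities': array([ 1.01470686e-03, -1.67966504e-03,  3.78619476e-03,  1.68394997e-05,
       -6.27211127e-04, -4.36577005e-04]), 'tau': array([-1.47968080e-04, -5.40045226e+01,  3.40059292e+01,  1.33731824e-02,
        2.28346818e-05,  3.50972789e-05]), 'position': array([5.99565846e-01, 2.58265655e-05, 2.52631557e-01]), 'ee_rot': array([-2.22071168e+00, -2.22077958e+00,  1.44687585e-03]), 'contact_force': array([ 0.06029654,  0.74958989, -0.98729487]), 'torque': array([-0.04923961, -0.00700424, -0.03598004]), 'opening': 0.08568658267175361}
scene chamber [([361.5, 327.8], 0.88)]
scene lid_handle [([339.5, 288.7], 0.61)]
scene vent_valve [([376.2, 230.6], 0.8)]
scene vent_stem [([216.3, 194.1], 0.7), ([362.8, 325.8], 0.59)]
scene vent_grip [([374.9, 230.6], 0.82)]
scene pump_valve [([262.1, 325.0], 0.91), ([362.5, 329.5], 0.52), ([447.4, 249.8], 0.38)]
side chamber [([241.6, 279.7], 0.9)]
side lid_handle [([262.6, 245.6], 0.65)]
side vent_valve [([313.3, 300.0], 0.92)]
side vent_stem [([241.6, 278.1], 0.72)]
side vent_grip [([309.6, 300.0], 0.65)]
side pump_valve [([266.0, 202.0], 0.54)]
```

View pics/scene0.png

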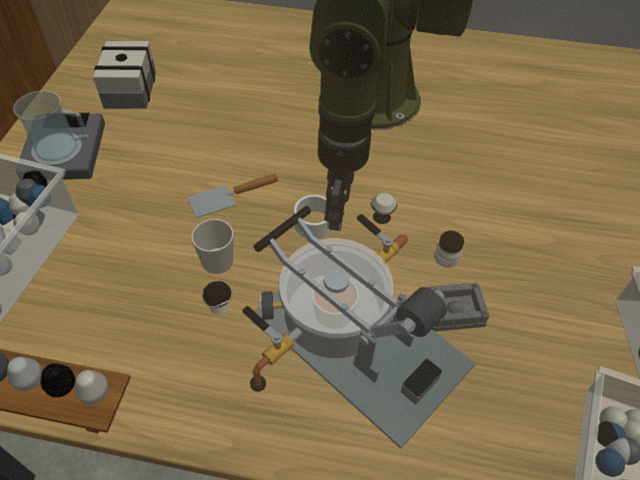

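View pics/side0.png

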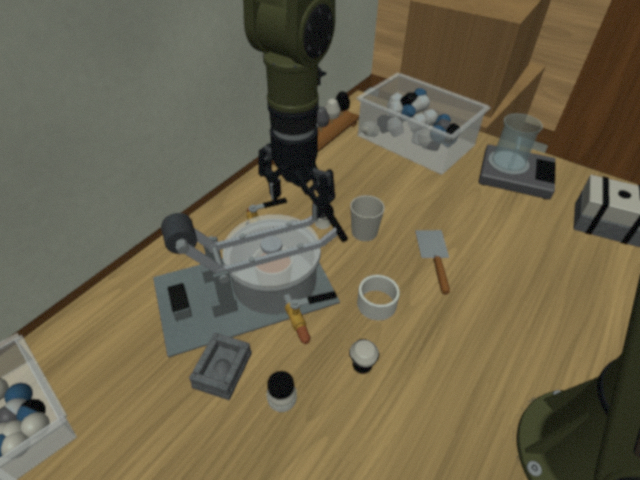

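View pics/wrist0.png

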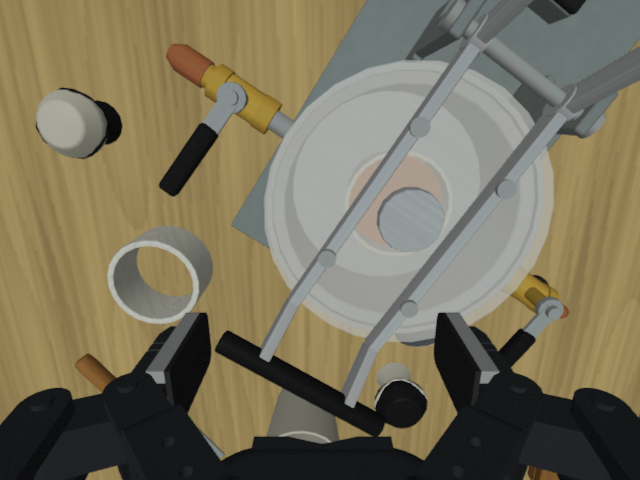

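The three views show the chamber with its handle facing the robot. The vent valve, with its copper silencer, has its stem at wrist (233,97). The handle runs from (228,345) to (373,425) in the wrist view and (258,246) to (305,211) in the scene view. The pump stem is at wrist (548,308). Next I'll fit the chamber pose from these points.

```bash
cat > h.py <<'E'
import numpy as np, cv2
from scipy.spatial.transform import Rotation as R
from scipy.optimize import least_squares
def proj(ci,P):
    p=(np.atleast_2d(P)-ci["position"])@R.from_rotvec(ci["orientation"]).as_matrix()
    return np.c_[ci["cx"]+ci["fx"]*p[:,0]/-p[:,2], ci["cy"]-ci["fy"]*p[:,1]/-p[:,2]]
def unproj(ci,uv,z):
    d=R.from_rotvec(ci["orientation"]).apply([(uv[0]-ci["cx"])/ci["fx"],-(uv[1]-ci["cy"])/ci["fy"],-1])
    return ci["position"]+d*(z-ci["position"][2])/d[2]
def c2w(pose,p):
    x,y,a=pose; p=np.atleast_2d(p); c,s=np.cos(a),np.sin(a)
    return np.c_[x+c*p[:,0]-s*p[:,1], y+s*p[:,0]+c*p[:,1], p[:,2]]
E
python3 - <<'E'
from station import ctrl
from h import *
ci={n:ctrl.camera_info(n) for n in("scene","side","wrist")}
M={"vs":(0,.142,.105),"ps":(0,-.142,.105),"hl":(-.132,.06,.148),"hr":(-.132,-.06,.148),"vg":(-.052,.142,.101),"kn":(0,0,.135)}
obs=[("wrist","vs",(233,97)),("wrist","ps",(549,309)),("wrist","hl",(229,345)),("wrist","hr",(371,424)),("wrist","vg",(190,159)),
("scene","hl",(303,213)),("scene","hr",(261,243)),("scene","vs",(389,243)),("scene","ps",(277,338)),("scene","vg",(370,227)),("side","vs",(292,303)),("side","vg",(320,298))]
def f(p,o=obs): return np.concatenate([(proj(ci[c],c2w(p,M[k]))[0]-uv) for c,k,uv in o])
for o in (obs,obs[:5],obs[5:10]):
    r=least_squares(f,[.7,0,-.4],args=(o,),loss="soft_l1"); print(r.x); print(f(r.x,o).reshape(-1,2).round(1).tolist())
    for k in M: print(k,c2w(r.x,M[k]).round(4))
for k in ("mix_cup","tape_roll","cast_knob","pigment_jar","mould_half","spatula"):
    ctrl.camera_info
    print(k,[(unproj(ci["scene"],d["xy"],.03).round(3),round(d["score"],2)) for d in ctrl.boxes_of(k,"scene")][:3])
E
```

```text
[0.65936525 0.01226846 0.98604284]
[[-4.1, -2.5], [2.4, 2.5], [-4.3, -4.0], [0.5, -2.6], [3.2, 2.7], [3.8, -2.6], [-2.9, 4.2], [-0.7, -2.8], [-0.4, -1.4], [-3.0, -0.8], [0.4, -1.3], [-1.4, -3.0]]
vs [[0.541  0.0907 0.105 ]]
ps [[ 0.7778 -0.0661  0.105 ]]
hl [[ 0.5365 -0.0647  0.148 ]]
hr [[ 0.6365 -0.1309  0.148 ]]
vg [[0.5123 0.0473 0.101 ]]
kn [[0.6594 0.0123 0.135 ]]
[0.65944042 0.01075377 0.98510996]
[[-3.7, -0.2], [2.1, 4.4], [-4.1, -2.2], [0.3, -0.9], [3.6, 4.8]]
vs [[0.5411 0.0892 0.105 ]]
ps [[ 0.7778 -0.0677  0.105 ]]
hl [[ 0.5365 -0.0661  0.148 ]]
hr [[ 0.6365 -0.1324  0.148 ]]
vg [[0.5124 0.0459 0.101 ]]
kn [[0.6594 0.0108 0.135 ]]
[0.66224478 0.01461776 0.97361863]
[[5.7, -1.5], [-1.6, 4.9], [1.1, -0.8], [-0.1, -0.3], [-1.1, 0.9]]
vs [[0.5448 0.0945 0.105 ]]
ps [[ 0.7797 -0.0652  0.105 ]]
hl [[ 0.5384 -0.0608  0.148 ]]
hr [[ 0.6376 -0.1283  0.148 ]]
vg [[0.5156 0.0515 0.101 ]]
kn [[0.6622 0.0146 0.135 ]]
mix_cup [(array([ 0.563, -0.247,  0.03 ]), 0.97)]
tape_roll [(array([ 0.435, -0.069,  0.03 ]), 0.56)]
cast_knob [(array([0.391, 0.066, 0.03 ]), 0.94), (array([ 0.673, -0.209,  0.03 ]), 0.87)]
pigment_jar [(array([0.474, 0.212, 0.03 ]), 0.83)]
mould_half [(array([0.61 , 0.252, 0.03 ]), 0.78)]
spatula [(array([ 0.433, -0.273,  0.03 ]), 0.61)]
```

Chamber pose is about (0.660, 0.0125), yaw 0.98, consistent to about 3 mm. I'll shut the fingers and hover beside the vent lever on the pot side, with tool x along the push direction.

```bash
python3 -m pendant '[[1.45,-3.25,0,0],[1.45,-3.25,0,0],[0,0,0,-0.123],[0,0,0,-0.123],[0,0,0,-0.123]]' 1 30; python3 -m pendant '[[0,0,0,-0.123],[0,0,0,-0.123],[0,0,0,-0.123],[0,0,0,-0.123],[0,0,0,-0.123]]'
python3 - <<'E'
from station import ctrl
from h import *
ci=ctrl.camera_info("wrist"); im=ctrl.capture("wrist"); o=ctrl.get_obs()
print(o["q"].round(3),o["position"],R.from_rotvec(o["ee_rot"]).as_matrix().round(3).tolist(),o["clock"])
p=(.6605,.0125,.982)
for m in [(0,.142,.105),(-.024,.142,.106),(-.08,.142,.106),(-.132,.065,.148),(-.132,-.065,.148),(0,0,.135)]:
    uv=proj(ci,c2w(p,m))[0]; cv2.circle(im,tuple(int(v) for v in uv),3,(0,0,255),-1)
cv2.imwrite("pics/w1.png",im)
import pickle; pickle.dump(ci,open("ci1.pkl","wb"))
E
```

```text
clock: 1.47
position: [0.5344, 0.0293, 0.2536]
ee_rot: [1.767, 2.597, 0.0]
contact_force: [0.4, -1.1, -0.2]
opening: 0.0255
clock: 1.88
position: [0.535, 0.029, 0.2533]
ee_rot: [0.899, 3.01, 0.0]
contact_force: [-0.2, -0.7, -0.2]
opening: 0.0003
[ 0.054  0.193 -0.204  1.174 -0.     0.629] [0.5350074  0.02900493 0.25335162] [[-0.839, 0.544, 0.0], [0.544, 0.839, -0.0], [-0.0, 0.0, -1.0]] 1.9333
```

View pics/w1.png

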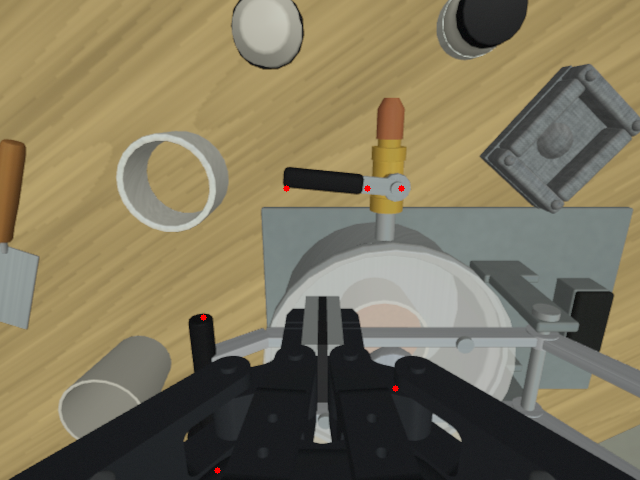

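The picture shows the lever from (398,188) to (286,178), so it already lies a few degrees round. The stem and the handle end at (201,317) match the fit. The shut fingers hang between pot and lever, so I'll descend.

```bash
python3 -m pendant '[[0,0,2.8,0],[0,0,2.8,0],[0,0,2.8,0],[0,0,2.8,0],[0,0,2.7,0]]'; python3 -m pendant '[[0,0,0,0],[0.3,0,0,0],[0.3,0,0,0],[0.2,0,0,0],[0,0,0,0]]'
python3 - <<'E'
from station import ctrl
from h import *
for n in ("wrist","side"): cv2.imwrite(f"pics/{n}2.png",ctrl.capture(n))
E
```

```text
clock: 2.35
position: [0.5349, 0.029, 0.1132]
ee_rot: [0.913, 3.006, 0.0]
contact_force: [-0.1, -0.7, -0.5]
opening: -0.0002
clock: 2.77
position: [0.5293, 0.0338, 0.1162]
ee_rot: [0.908, 3.005, 0.002]
contact_force: [0.3, 0.1, -0.0]
opening: 0.0002
```

View pics/wrist2.png

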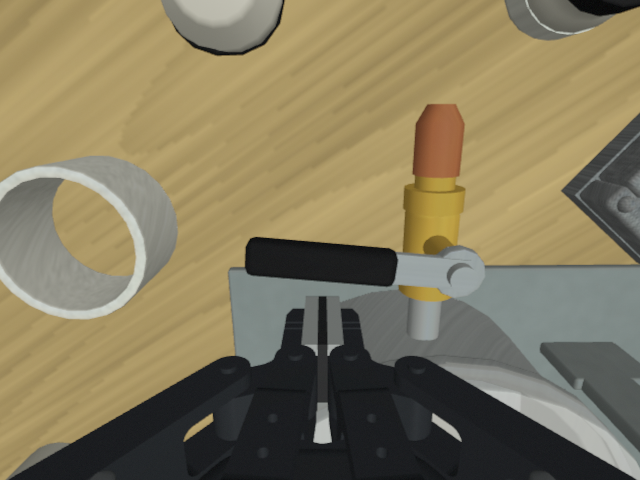

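View pics/side2.png

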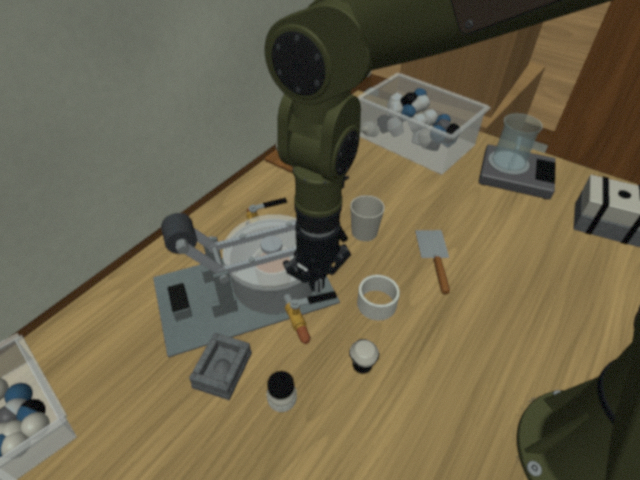

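The image shows the fingertips at (322,297), about 8 mm short of the lever sleeve at (250–395, 240–285) and between it and the pot, all clear. Now I'll start the arc push, with the tool turning along with the lever.

```bash
python3 -m pendant '[[0,0,0.5,0],[0.35,0,0,0.08],[0.35,0,0,0],[0.44,-0.13,0,0.08],[0.44,-0.13,0,0.08]]'; python3 -m pendant '[[0.44,-0.13,0,0.08],[0.44,-0.13,0,0.08],[0.44,-0.13,0,0.08],[0.44,-0.13,0,0.08],[0.44,-0.13,0,0.08]]'
python3 - <<'E'
from station import ctrl
from h import *
for n in ("wrist",): cv2.imwrite(f"pics/{n}3.png",ctrl.capture(n))
E
```

```text
clock: 3.28
position: [0.5148, 0.0409, 0.1093]
ee_rot: [1.264, 2.874, -0.001]
contact_force: [2.0, -1.4, -1.9]
opening: -0.0
clock: 3.7
position: [0.4974, 0.0554, 0.1094]
ee_rot: [1.81, 2.565, -0.001]
contact_force: [2.7, -1.9, -1.3]
opening: -0.0002
```

View pics/wrist3.png

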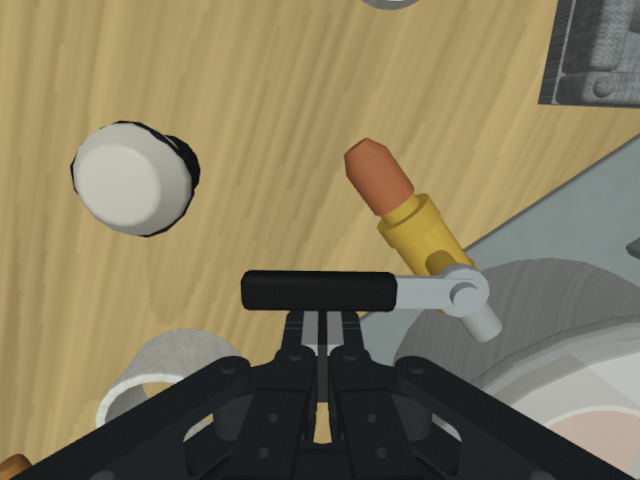

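The lever is following squarely against the fingertips at about 3 N, and roughly 0.92 rad is left.

```bash
python3 -m pendant '[[0.44,-0.13,0,0.08],[0.44,-0.13,0,0.08],[0.44,-0.13,0,0.08],[0.44,-0.13,0,0.08],[0.44,-0.13,0,0.08]]'; python3 -m pendant '[[0.44,-0.13,0,0.08],[0.44,-0.13,0,0.08],[0.44,-0.13,0,0.08],[0.44,-0.13,0,0.08],[0.44,-0.13,0,0.08]]'
python3 - <<'E'
from station import ctrl
from h import *
o=ctrl.get_obs();m=R.from_rotvec(o["ee_rot"]).as_matrix();print(np.degrees(np.arctan2(m[1,0],m[0,0])),m.T@o["contact_force"])
for n in ("wrist",): cv2.imwrite(f"pics/{n}4.png",ctrl.capture(n))
E
```

```text
clock: 4.17
position: [0.4872, 0.0757, 0.1095]
ee_rot: [2.282, 2.156, -0.0]
contact_force: [1.7, -3.9, 0.0]
opening: -0.0002
clock: 4.58
position: [0.4851, 0.0983, 0.1094]
ee_rot: [2.665, 1.659, -0.001]
contact_force: [0.2, -4.1, 1.9]
opening: 0.0001
63.81606860060751 [-3.60364942  1.97695481 -1.93641855]
```

View pics/wrist4.png

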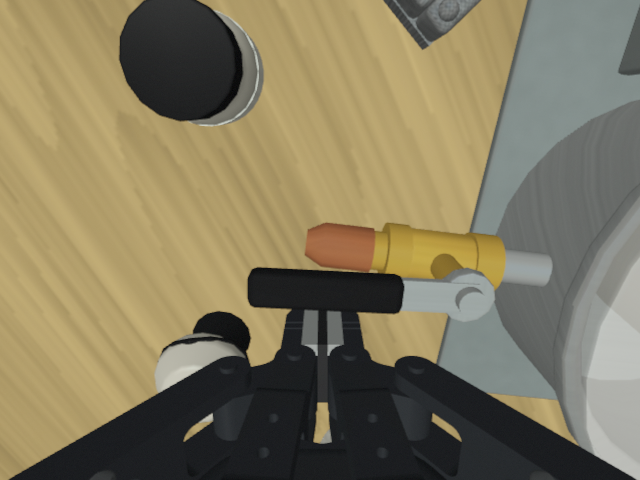

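Lever and pipe at (310–550, 245–265) are nearly parallel, with about 7° to go.

```bash
python3 -m pendant '[[0.44,-0.13,0,0.08],[0.25,-0.06,0,0.04],[0.15,0,0,0],[0.1,0,0,0],[0,0,0,0]]'
python3 - <<'E'
from station import ctrl
from h import *
o=ctrl.get_obs();m=R.from_rotvec(o["ee_rot"]).as_matrix();print(np.degrees(np.arctan2(m[1,0],m[0,0])),m.T@o["contact_force"])
for n in ("wrist",): cv2.imwrite(f"pics/{n}5.png",ctrl.capture(n))
E
```

```text
clock: 5.05
position: [0.4855, 0.1034, 0.1091]
ee_rot: [2.752, 1.499, -0.013]
contact_force: [-6.5, -17.4, 10.8]
opening: 0.0002
57.14176651914471 [-18.28599033   3.9856131  -10.58295595]
```

View pics/wrist5.png

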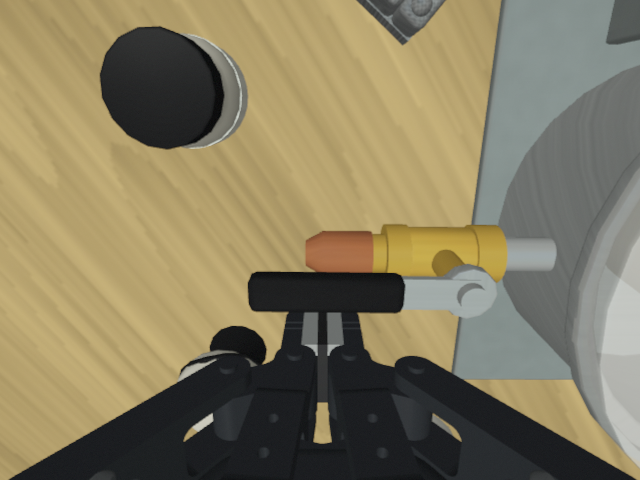

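The lever is at its stop: the force rose to 18 N, and the lever at row 292 lies parallel to the pipe at row 252. Next I back off, rise and move in front of the lid handle with the same tool orientation.

```bash
python3 -m pendant '[[-0.8,0,0,0],[-0.8,0,0,0],[0,0,-3.7,0],[0,0,-3.7,0],[0,0,-3.7,0]]'; python3 -m pendant '[[-2.0,2.8,0,0],[-2.0,2.8,0,0],[-2.0,2.8,0,0],[-2.0,2.8,0,0],[-2.0,2.8,0,0]]';  python3 -m pendant '[[-2.0,2.8,0,0],[-2.0,2.7,0,0],[0,0,0,0],[0,0,0,0],[0,0,0,0]]'
python3 - <<'E'
from station import ctrl
from h import *
o=ctrl.get_obs();ci=ctrl.camera_info("wrist");im=ctrl.capture("wrist");print(o["position"])
p=(.6605,.0125,.992)
for m in [(0,.142,.105),(-.132,.065,.148),(-.132,-.065,.148),(0,0,.135),(-.129,0,.148)]:
    uv=proj(ci,c2w(p,m))[0]; cv2.circle(im,tuple(int(v) for v in uv),3,(0,0,255),-1)
cv2.imwrite(f"pics/wrist6.png",im)
cv2.imwrite(f"pics/side6.png",ctrl.capture("side"))
E
```

```text
clock: 5.52
position: [0.4779, 0.0944, 0.2211]
ee_rot: [-2.758, -1.502, 0.002]
contact_force: [1.3, -0.8, -0.3]
opening: -0.0001
clock: 5.93
position: [0.5423, -0.0668, 0.2205]
ee_rot: [-2.758, -1.503, -0.002]
contact_force: [1.5, 0.4, -0.2]
opening: -0.0001
clock: 6.35
position: [0.5658, -0.1287, 0.2199]
ee_rot: [-2.759, -1.5, 0.0]
contact_force: [0.4, -0.1, -0.3]
opening: 0.0001
[ 0.56582821 -0.12871514  0.21993241]
```

View pics/wrist6.png

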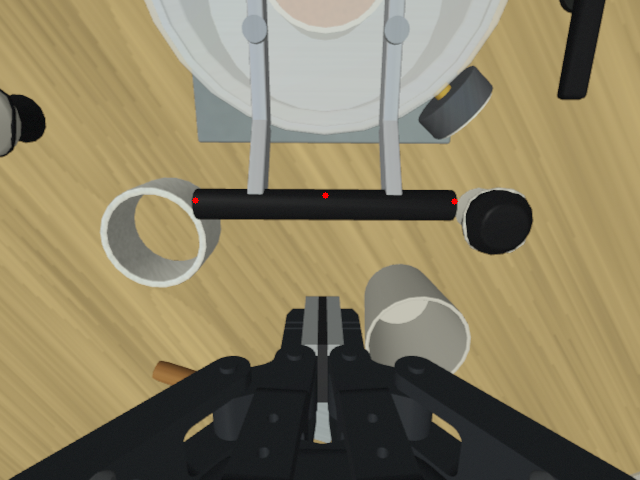

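View pics/side6.png

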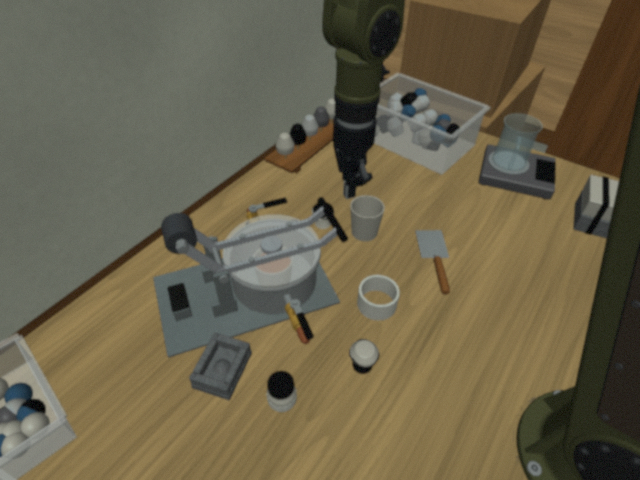

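The bar runs from (195,203) to (456,205), parallel to the jaws' axis and about 2 mm nearer than fitted. The side view shows the vent lever in line with its pipe. The tool can only stay vertical, so I'll press the front of the shut fingers lightly against the bar's front and rise along its arc, leading slightly upward so friction plus the push lifts it.

```bash
python3 -m pendant '[[0,0,2.6,0],[0,0,2.6,0],[0,0,2.6,0],[0.6,0,0,0],[0.5,0,0,0]]'; python3 -m pendant '[[0,0,0,0],[0.2,0,0,0],[0.2,0,0,0],[0.2,0,0,0],[0,0,0,0]]'
python3 - <<'E'
from station import ctrl
from h import *
o=ctrl.get_obs();m=R.from_rotvec(o["ee_rot"]).as_matrix();print(o["position"],m.T@o["contact_force"])
cv2.imwrite(f"pics/wrist7.png",ctrl.capture("wrist"))
cv2.imwrite(f"pics/scene7.png",ctrl.capture("scene"))
E
```

```text
clock: 6.87
position: [0.5711, -0.1181, 0.1416]
ee_rot: [-2.758, -1.5, 0.003]
contact_force: [0.6, 0.1, -0.1]
opening: -0.0001
clock: 7.28
position: [0.5761, -0.1157, 0.1437]
ee_rot: [2.758, 1.497, -0.001]
contact_force: [-2.5, -3.9, 3.7]
opening: 0.0002
[ 0.57606424 -0.11574622  0.14372965] [-4.64352586  0.05656279 -3.68705914]
```

View pics/wrist7.png

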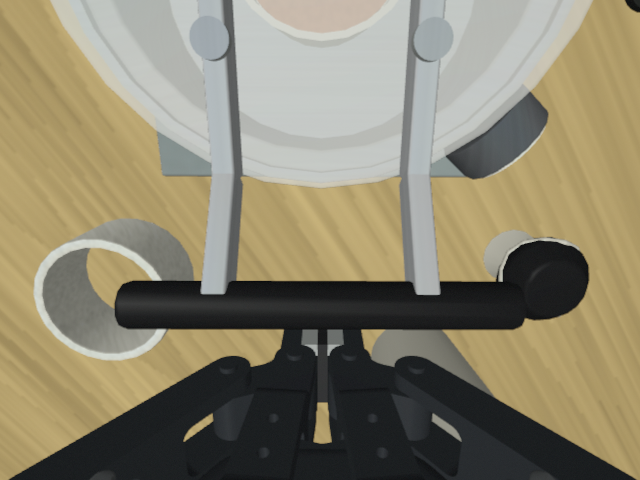

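View pics/scene7.png

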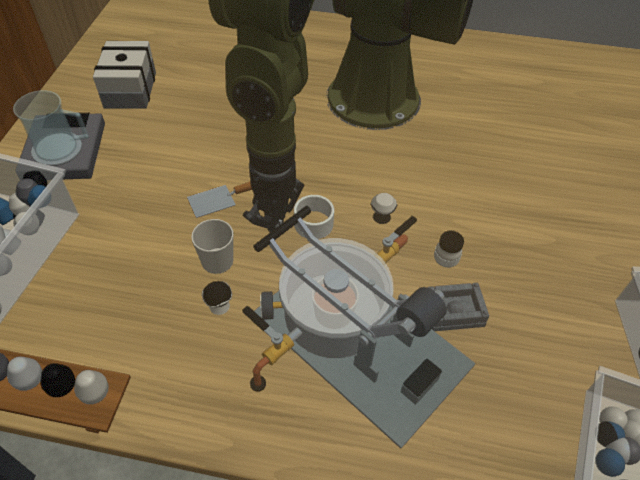

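The bar at rows 282–328 is now in contact, squarely in the middle (4.6 N), and friction looks high. I'll start lifting, with a small preload.

```bash
python3 -m pendant '[[0.2,0,-0.4,0],[0.1,0,-0.6,0],[0.1,0,-0.6,0],[0.1,0,-0.6,0],[0.1,0,-0.6,0]]'
python3 - <<'E'
from station import ctrl
from h import *
o=ctrl.get_obs();m=R.from_rotvec(o["ee_rot"]).as_matrix();print(o["position"],m.T@o["contact_force"])
cv2.imwrite(f"pics/wrist8.png",ctrl.capture("wrist"))
cv2.imwrite(f"pics/side8.png",ctrl.capture("side"))
E
```

```text
clock: 7.8
position: [0.5783, -0.112, 0.1705]
ee_rot: [2.759, 1.495, -0.005]
contact_force: [-2.4, -8.9, -0.7]
opening: 0.0003
[ 0.57833751 -0.11195745  0.17050035] [-8.75241029  2.80310526  0.7422767 ]
```

View pics/wrist8.png

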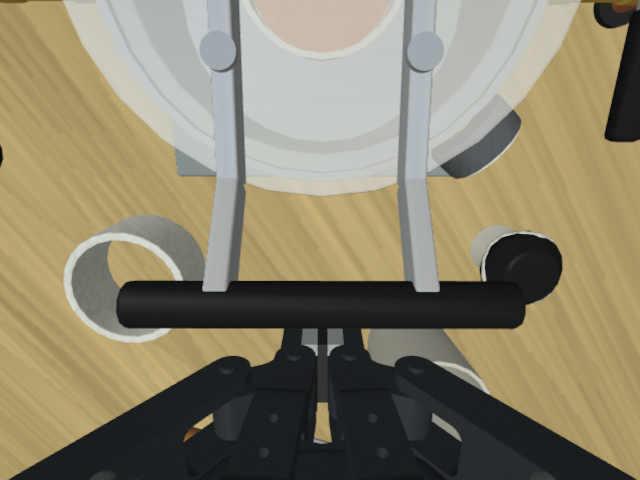

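View pics/side8.png

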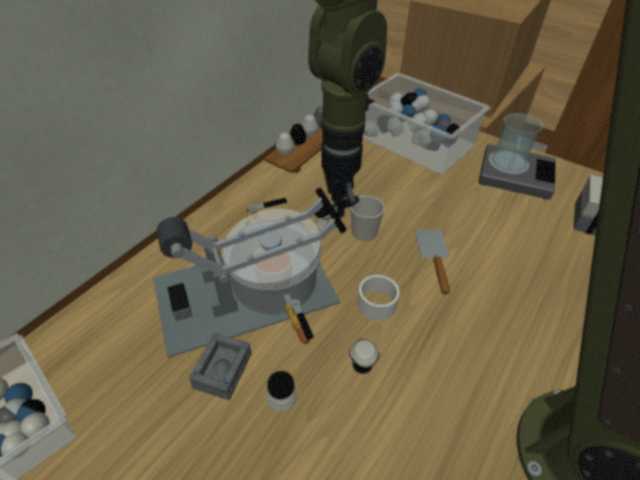

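The lid is rising with the fingers: the bar stays at rows 282–328 in the wrist view while the pot drops away, at 9 N normal. I'll continue along the arc.

```bash
python3 -m pendant '[[0.13,0,-0.6,0],[0.15,0,-0.6,0],[0.17,0,-0.6,0],[0.18,0,-0.6,0],[0.2,0,-0.6,0]]'
python3 - <<'E'
from station import ctrl
from h import *
o=ctrl.get_obs();m=R.from_rotvec(o["ee_rot"]).as_matrix();print(o["position"],m.T@o["contact_force"])
cv2.imwrite(f"pics/wrist9.png",ctrl.capture("wrist"))
E
```

```text
clock: 8.32
position: [0.5829, -0.1048, 0.2007]
ee_rot: [2.759, 1.495, -0.004]
contact_force: [-2.2, -7.8, 0.2]
opening: 0.0003
[ 0.58285022 -0.10477287  0.20067374] [-7.74845502  2.43915482 -0.2089865 ]
```

View pics/wrist9.png

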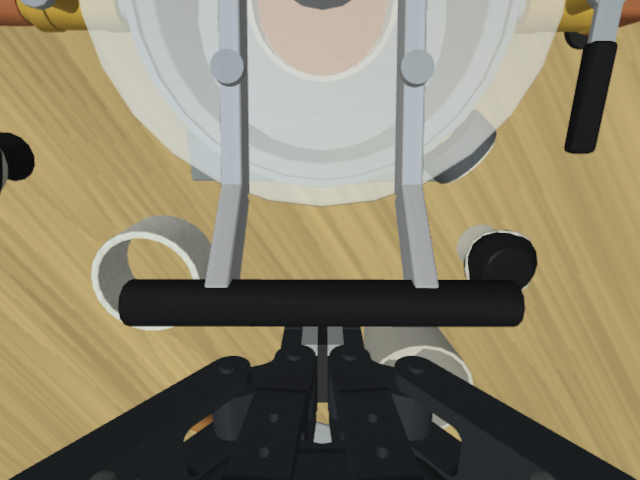

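It's steady at 8 N, with the lid at about 0.24 rad and the bar still fixed in the view at row 303. Continuing.

```bash
python3 -m pendant '[[0.22,0,-0.6,0],[0.24,0,-0.58,0],[0.26,0,-0.58,0],[0.28,0,-0.57,0],[0.29,0,-0.57,0]]'
python3 -m pendant '[[0.29,0,-0.55,0],[0.3,0,-0.55,0],[0.31,0,-0.54,0],[0.32,0,-0.54,0],[0.34,0,-0.53,0]]'
python3 - <<'E'
from station import ctrl
from h import *
o=ctrl.get_obs();m=R.from_rotvec(o["ee_rot"]).as_matrix();print(o["position"],m.T@o["contact_force"])
cv2.imwrite(f"pics/wrist10.png",ctrl.capture("wrist"))
E
```

```text
clock: 8.78
position: [0.5896, -0.0944, 0.23]
ee_rot: [2.759, 1.495, -0.006]
contact_force: [-4.8, -10.3, 4.6]
opening: -0.0
clock: 9.2
position: [0.5983, -0.0813, 0.2576]
ee_rot: [2.759, 1.494, -0.004]
contact_force: [-4.8, -8.7, 4.8]
opening: -0.0001
[ 0.59826423 -0.08128706  0.25758362] [-9.9541388   0.73258737 -4.79943096]
```

View pics/wrist10.png

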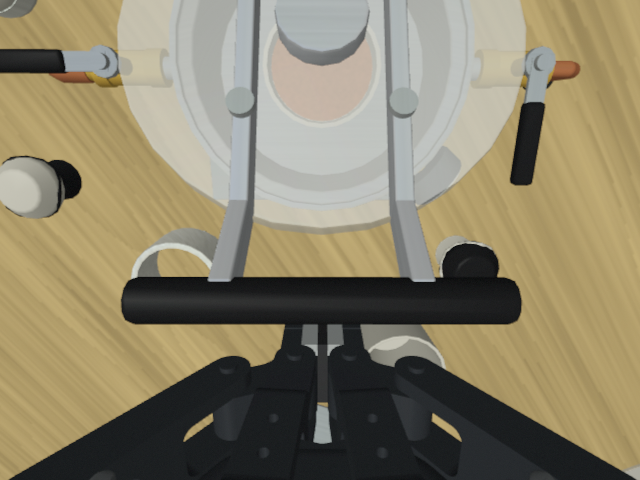

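Lid is at about 0.5 rad, firm contact, bar at row 300, no slip. The vent lever lies in line with its pipe at left (0–120, 62), and the pump lever is unmoved. Continuing past balance.

```bash
python3 -m pendant '[[0.35,0,-0.53,0],[0.36,0,-0.52,0],[0.37,0,-0.51,0],[0.38,0,-0.5,0],[0.39,0,-0.49,0]]'
python3 - <<'E'
from station import ctrl
from h import *
o=ctrl.get_obs();m=R.from_rotvec(o["ee_rot"]).as_matrix();print(o["position"],m.T@o["contact_force"])
cv2.imwrite(f"pics/wrist11.png",ctrl.capture("wrist"))
E
```

```text
clock: 9.67
position: [0.6089, -0.0651, 0.2834]
ee_rot: [2.759, 1.495, -0.002]
contact_force: [-2.6, -7.3, 4.8]
opening: -0.0
[ 0.60889018 -0.06507872  0.28339426] [-7.49397755  1.83027954 -4.77301019]
```

View pics/wrist11.png

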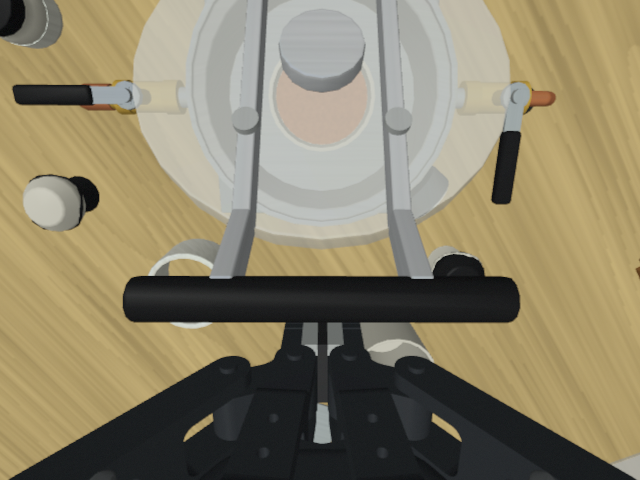

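```bash
python3 -m pendant '[[0.41,0,-0.48,0],[0.42,0,-0.47,0],[0.43,0,-0.46,0],[0.44,0,-0.45,0],[0.45,0,-0.44,0]]'
python3 - <<'E'
from station import ctrl
from h import *
o=ctrl.get_obs();m=R.from_rotvec(o["ee_rot"]).as_matrix();print(o["position"],m.T@o["contact_force"])
cv2.imwrite(f"pics/wrist12.png",ctrl.capture("wrist"))
E
```

```text
clock: 10.13
position: [0.621, -0.0445, 0.3052]
ee_rot: [-2.76, -1.499, -0.0]
contact_force: [0.1, -0.0, -1.0]
opening: -0.0001
[ 0.62101656 -0.04446477  0.3052136 ] [0.05842623 0.12862934 0.9720699 ]
```

View pics/wrist12.png

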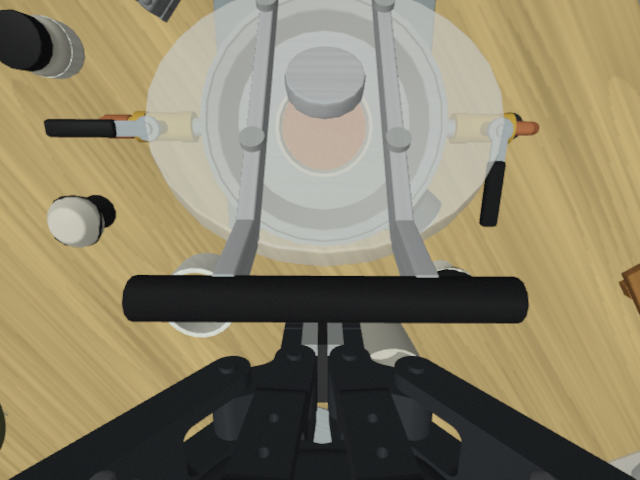

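The force has fallen to zero and the bar, at row 298, is just starting to leave the fingers, so the balance point is reached. I'll follow on a little at the same pace to make sure.

```bash
python3 -m pendant '[[0.46,0,-0.42,0],[0.46,0,-0.41,0],[0.46,0,-0.4,0],[0.46,0,-0.38,0],[0.46,0,-0.36,0]]'
python3 - <<'E'
from station import ctrl
from h import *
o=ctrl.get_obs();m=R.from_rotvec(o["ee_rot"]).as_matrix();print(o["position"],m.T@o["contact_force"])
cv2.imwrite(f"pics/wrist13.png",ctrl.capture("wrist"))
E
```

```text
clock: 10.6
position: [0.6335, -0.0256, 0.325]
ee_rot: [2.761, 1.499, 0.0]
contact_force: [-0.7, 0.6, -0.3]
opening: -0.0
[ 0.63354605 -0.02556007  0.32504213] [ 0.15080348 -0.94754918  0.26678442]
```

View pics/wrist13.png

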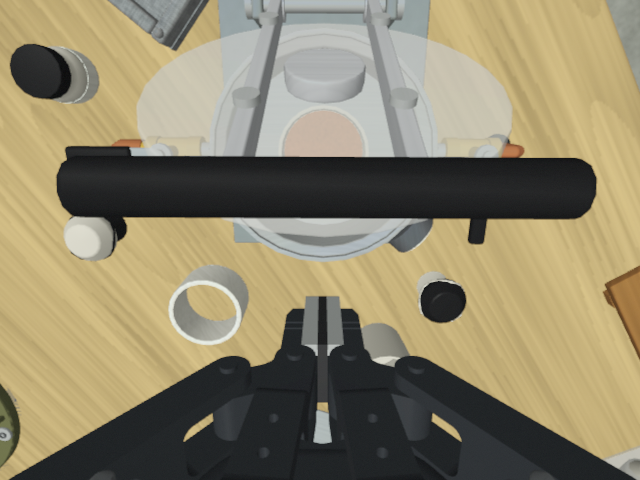

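The lid is carried on by its weight: the bar, now at row 187, is well ahead of the fingers. I'm backing the arm away, low risk to the swing.

```bash
python3 -m pendant '[[-2.5,0,0,0],[-3,0,0,0],[-3,0,0,0],[-3,0,0,0],[-2.5,0,0,0]]'; for i in 1 2 3; do python3 -m pendant '[[0,0,0,0],[0,0,0,0],[0,0,0,0],[0,0,0,0],[0,0,0,0]]'; done
python3 - <<'E'
from station import ctrl
from h import *
for n in ("wrist","scene","side"): cv2.imwrite(f"pics/{n}14.png",ctrl.capture(n))
E
```

```text
clock: 11.07
position: [0.5559, -0.1447, 0.3247]
ee_rot: [2.761, 1.499, -0.001]
contact_force: [0.4, 0.1, 1.0]
opening: -0.0
clock: 11.48
position: [0.5575, -0.1425, 0.3244]
ee_rot: [-2.76, -1.501, 0.0]
contact_force: [0.4, -0.3, 0.6]
opening: -0.0001
clock: 11.9
position: [0.557, -0.1433, 0.3245]
ee_rot: [-2.761, -1.499, 0.0]
contact_force: [-0.6, -1.0, 0.4]
opening: 0.0
clock: 12.32
position: [0.557, -0.1435, 0.3246]
ee_rot: [2.761, 1.499, 0.0]
contact_force: [-0.4, 0.4, -0.1]
opening: 0.0003
```

View pics/wrist14.png

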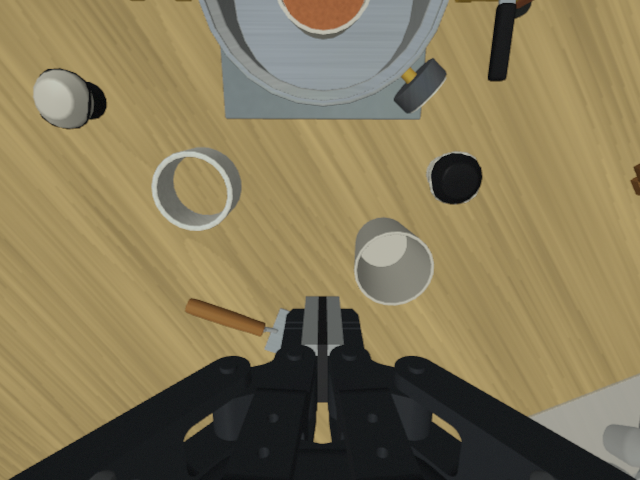

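View pics/scene14.png

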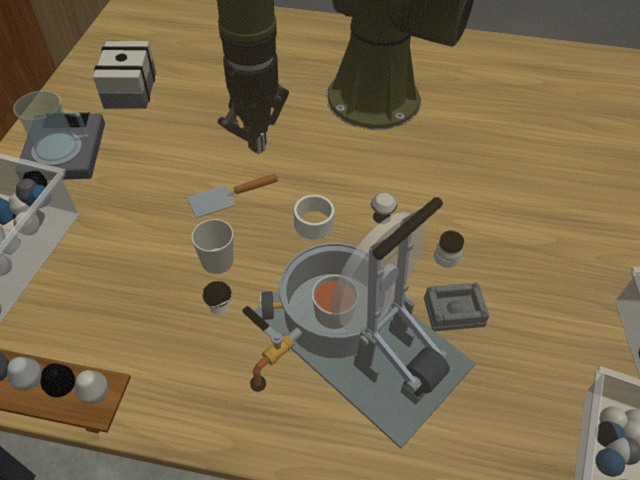

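View pics/side14.png

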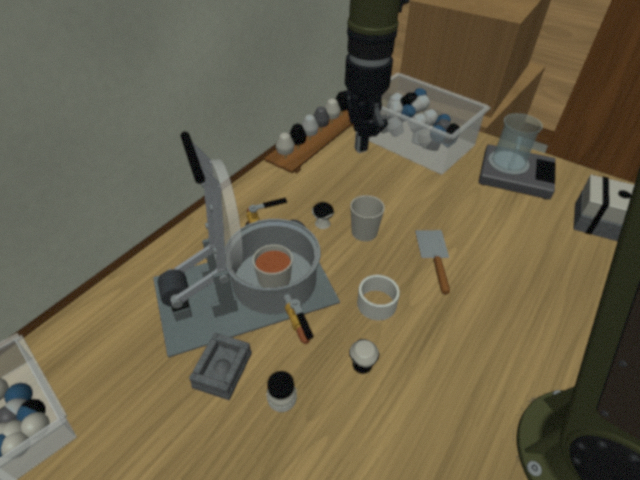

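The scene and side views show the lid standing upright, the arm clear of it, the bystanders in place and the pump lever still square. One numeric check before I hand in.

Run:
```python
from station import ctrl
from h import *
p=(.6605,.0125,.992)
for n in ("scene","side"):
    ci=ctrl.camera_info(n); im=ctrl.capture(n)
    ph=.111+1.48; hx=.110-.2435*np.cos(ph); hz=.121+.2435*np.sin(ph)
    for m in [(hx,.065,hz),(hx,-.065,hz),(0,.142,.105),(0,.222,.105),(0,-.142,.105),(-.08,-.142,.105)]:
        uv=proj(ci,c2w(p,m))[0]; cv2.circle(im,tuple(int(v) for v in uv),2,(0,0,255),-1)
    cv2.imwrite(f"pics/{n}15.png",cv2.resize(im[120:390,160:480],None,fx=2.2,fy=2.2))
```

```text
(no output)
```

View pics/scene15.png

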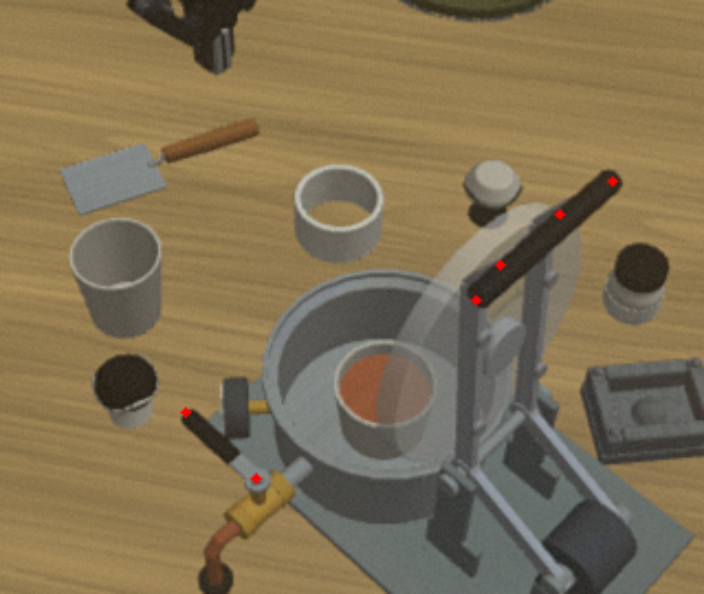

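View pics/side15.png

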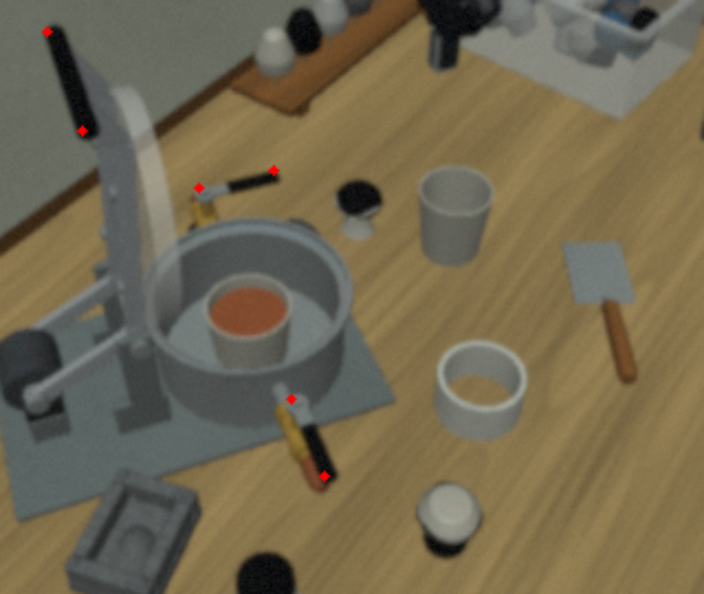

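The predicted open-lid bar ends fall on the bar in both views, (476,300)/(613,181) and (48,32)/(83,130). The vent lever tip at (330,480) and the pump lever match open and shut within about 3 mm. I'm handing in.

Run:
```python
from station import ctrl
print(ctrl.get_obs()["clock"]); print(ctrl.job_done())
```

```text
12.5667
the job is handed in; nothing more can be done
None
```

I opened the vent first, then the lid, and handed the job in at 12.6 s. The lid is standing open by itself.

- **Vent valve:** I pushed the lever round with shut fingertips, using about 3–4 N, until it met its stop. The push peaked at about 21 N there, and the lever lies in line with its pipe.
- **Lid:** I pushed the front of the bar with the shut fingers, pressing at 8–11 N and rising along its arc at about 0.3 rad/s. I could only keep the tool vertical, so it was raised by the push and friction rather than from underneath. It passed balance at about 0.7 rad, the counterweight carried it over, and I backed the arm away.

**Last checks:** In both the scene and side views the bar is where it should be at 1.48 rad. The pump lever is still shut, the other things look to be where they stood, and the robot is touching nothing. Both lever tips showed an offset of about 3 mm in the side view, which I put down to calibration and the fit. No check failed. At the start the vent lever looked about 0.08 rad off shut.

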